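# Snap the hanger buttons home on a framed picture

### The job

A framed picture lies face down on the tilted work board, and the two round snap buttons in its back still stand proud of their collars. Take the narrow-nosed seating punch from the tray and, holding it square to the sloping frame, press each button with it (not with the fingers) until it clicks fully home, gently enough not to crack the glass beneath (no more than about 3 kg of push). Then stand the punch upright in the tray again and let go of it, leaving the broad tamper and the other things around undisturbed.

Things in the scene. Friction and masses are not known exactly. Their poses are not given: they have to be found in the camera images.
- punch_mid (a point): Seating punch, the narrower of the two wood-handled hand tools in the tray. Round, 75 mm tall, about 0.16 kg. Flat steel nose 30 mm across, 20 mm high, coning in to 24 mm; straight wooden handle 28 mm across from 24 mm above the nose face to its rounded top. Point on its axis half-way up, 37.5 mm above the nose face; z points from nose to handle.
- tamper_mid (a point): The broad tamper beside the punch in the tray, to be left alone: the same handle and height, but a foot 52 mm across that does not fit in the collars. Point on its axis 37.5 mm above its foot, z up. It stands 80 mm from the punch (centre to centre, along the tray's y; which of the two is at +y varies).
- tray: Fixed steel tray, 150 mm (its x) by 170 mm (its y), walls 4 mm thick and 14 mm high, floor 4 mm thick. Origin at the centre of its underside, z up. It stands on the table to one side of the work board; which side varies.
- spare: A loose spare button lying flat in the tray, a disc 38 mm across and 10 mm high, to be left alone. Origin at the centre of its underside.
- seat_a (a point): Centre of the first round collar on the frame's back, level with the rim's top. z: outward normal of the sloping board (pressing goes along -z); y: level, along the line from collar b to collar a. Collar 52 mm outside, 42 mm inside, rim 12 mm above the frame. Its button is a flat disc 38 mm across on this axis. The collars are 110 mm apart.
- seat_b (a point): Centre of the second collar's rim, alike in all respects, with the same axes; it lies 110 mm from seat_a along -y.
- button_a (a joint): How far button a is pressed, m, from 0 (proud) to 0.009 (home on a hard stop). At 0 its flat top stands 1 to 11 mm above the rim; how much varies and is not measured. It takes about 12 N to start it; the resistance falls to nothing at 6.5 mm, past which it snaps home by itself and stays. Let go earlier, it springs back to 0. Once home the force rises steeply.
- button_b (a joint): The same for the button in collar b, whose height above the rim is its own.
- jar_center (a point): Small glass jar with steel lid, 60 mm across, 75 mm high, standing beyond the work board; to be left alone. Point at its centre.
- stand: Fixed base of the work board, 250 by 250 mm, origin under its centre. The board, hinged at the base's near edge, is clamped sloping up away from the robot at 14 to 29 degrees; it is stiff and does not give when pressed. The framed picture on it carries the two collars on its back. The base's yaw and which side of the table it is on vary.
Things that resemble listed ones, but are neither listed nor needed, are in the scene too. What is shaped like the part that bears punch_mid but green or turquoise is not meant.

How it is judged:
By the outcome, as a careful person would: the job done as asked, in the order asked, and still so for the second after the job is handed in, with the robot touching nothing.
It also fails if it takes over 58 s, if anything falls off the work surface, if the arm or the gripper's body presses on something with over 40 N, if the wrist force passes 120 N, or if a joint passes its speed limit or range.

### The arm

A 6-joint arm with a two-finger parallel gripper is mounted at the origin on the work surface. World frame = base frame: x ahead of the robot, y to its left, z up, the work surface at z = 0. Lengths are in m, angles in rad, forces in N, time in s.
With the tool pointing down it reaches from about 0.35 to 0.85 m from the base axis. Payload 8.1 kg.
Tool frame: the origin (TCP) lies midway between the tips of the shut fingers; the grasp point (between the pads) lies 19 mm behind it; z points along the fingers, y is the direction in which the jaws open and shut (so a half turn about z gives the same grasp; the last joint's range is limited). The gripper opens to 85 mm and grips with 20 to 120 N. Pads are 22 mm wide; open, the fingers measure 114 mm over their backs; the gripper's body (76 mm by 85 mm) begins 54 mm behind the grasp point. The pads swing forward as they close: fully open they stand 13 mm farther back than shut.
Start: joints at [-1.403, 0.13, 1.488, -0, 1.523, -0.085], TCP at [0.15, -0.581, 0.231] pointing down, gripper open.
Joint ranges: [-2.96, 2.96], [-0.89, 2.26], [0.02, 2.5], [-1.34, 4.48], [0, 2.73], [-2.66, 2.66]. Speed limits (rad/s): [2.39, 2.39, 2.79, 3.14, 3.14, 3.14].

### API

Orientations are given as a unit quaternion [w, x, y, z].
In Python, from workcell import movep, move_straight, set_joints, move_gripper, wait, ik, get_state, camera, camera_info, MotionError, job_done gives the robot as it stands. Calls block until the motion is done:
- movep(position, orientation): joint-space move of the TCP to a pose.
- move_straight(position, rotation=None, v=0.15): straight line of the TCP; rotation=None keeps the orientation; v is the mean speed in m/s.
- set_joints(angles): joint-space move.
- move_gripper(opening, newtons=None): finger opening in m; newtons is the grip in N (None keeps the last); returns when the fingers have stopped.
- wait(seconds).
- ik(position, orientation): joint angles nearest the present ones, or None.
- get_state(): the state.
- camera(name): name is "scene" or "top"; returns the picture (480x640x3 uint8, red, green, blue); there is no depth.
- camera_info(name): a dict with "fx", "fy", "cx", "cy" (pixels), "k1" (the pictures are not rectified: a ray, as slopes to the right and down, at radius r is drawn at 1 + k1 r^2 times it, then the intrinsics apply), "rvec" (rotation vector, rad) and "tvec" (3), from world to camera coordinates, as OpenCV has them. Camera axes: x right, y down, z forward; pixel columns grow to the right and rows downward; lengths in m; the calibration is good to about 2 mm. A picture is of the moment at which its call begins. camera_info takes no time and is no camera call.
A pose or a line that the arm cannot do raises MotionError and nothing moves.
- job_done(): hands the job in, once; it reports no verdict.
The state is a dict: "time": time; "joint_pos": joint angles; "qvel": joint speeds; "tau": joint torques, N m; "eef_pos": TCP position; "eef_rot": TCP orientation; "ft_force": force on the tool from outside, world axes, zero at the start; "wrist_torque": the same for the moment, N m; "grip_width": finger opening in m.
Only numpy, scipy, OpenCV 4.12 (cv2) and the standard library are available. Lean on these libraries where they do the work, as an engineer would, in place of code of your own. Each camera call takes 0.05 s, during which the arm holds its last target. There are 200 camera calls.

## Working session

There is one attempt and no reset: what is moved stays moved. The work goes in short steps, each a Python script; the robot and the scene stay as the last script left them, time stands still between calls to the robot, and variables do not carry over. Pictures are saved under pics/ and viewed, about 8 in all and at most 12, crops included, and the job is handed in when it is done.

```bash
ls; mkdir -p pics
python3 - <<'E'
from workcell import *
import cv2
for n in("scene","top"):
    cv2.imwrite(f"pics/{n}0.png",camera(n)[:,:,::-1]); print(n,camera_info(n))
print(get_state())
E
```

```text
pics
scene {'fx': 578.8783216918165, 'fy': 578.8783216918165, 'cx': 319.317552208307, 'cy': 231.7005976529691, 'k1': -0.08026783774925468, 'rvec': array([ 1.28579197,  2.25953867, -0.93192976]), 'tvec': array([ 0.32371735, -0.30078912,  1.41583759])}
top {'fx': 582.1748223037449, 'fy': 582.1748223037449, 'cx': 326.4875279795415, 'cy': 231.82206807024252, 'k1': -0.003976308876542533, 'rvec': array([ 2.1950376 , -2.2063638 ,  0.06635813]), 'tvec': array([-0.01289625,  0.57734813,  0.95451447])}
{'time': 0.1, 'joint_pos': array([-1.40340774e+00,  1.31091002e-01,  1.48917205e+00,  3.28124753e-05,
        1.52300762e+00, -8.53617964e-02]), 'qvel': array([-5.47547443e-05, -2.11419208e-04, -2.67925183e-03,  3.89774434e-04,
        1.14013645e-03,  8.10612674e-04]), 'tau': array([ 2.39864530e-04, -5.70955467e+01, -5.01940048e+01, -1.58733164e-04,
        8.26229341e-03,  2.09948394e-05]), 'eef_pos': array([ 0.15001318, -0.58043141,  0.23034522]), 'eef_rot': array([-8.38978552e-04,  9.92025029e-01,  1.26038239e-01, -1.80280275e-05]), 'ft_force': array([-0.08055712, -0.62602948,  0.4486478 ]), 'wrist_torque': array([-0.02616122, -0.01498865, -0.00274158]), 'grip_width': 0.08507644068527292}
```

View pics/scene0.png

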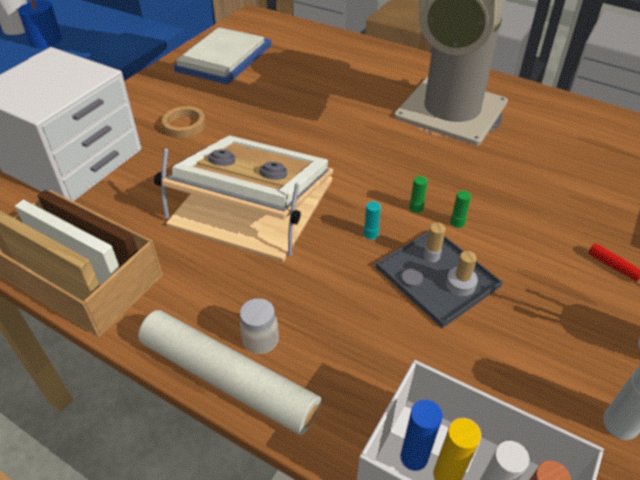

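View pics/top0.png

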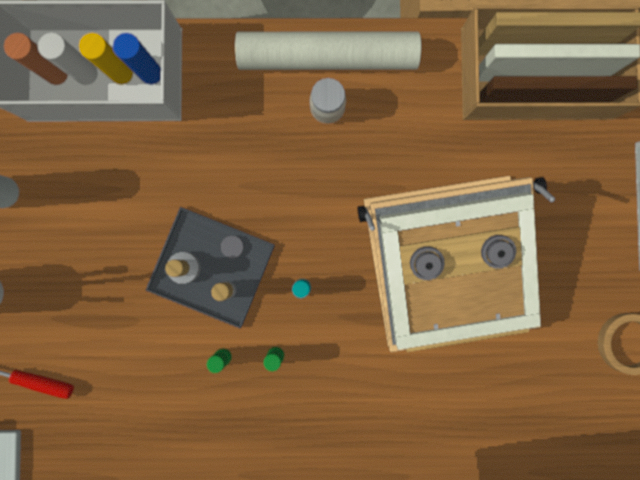

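Scene view: board with two collars at about (222,157) and (273,170), tray with punch at (435,240) and tamper at (466,270). Top view: tray centre at about (211,266), punch top (220,292), tamper top (177,268), collars (428,263) and (499,251), jar (328,100). I'll zoom in on the details.

Run:
```python
import cv2,numpy as np
t=cv2.imread("pics/top0.png");s=cv2.imread("pics/scene0.png")
def c(i,x,y,w,h,k):return cv2.resize(i[y:y+h,x:x+w],None,fx=k,fy=k,interpolation=cv2.INTER_CUBIC)
cv2.imwrite("pics/topc.png",np.hstack([c(t,140,200,140,133,2.8571)[:380],c(t,355,170,200,190,2)[:380]]))
cv2.imwrite("pics/scenec.png",np.hstack([c(s,370,215,135,115,2.963)[:340],c(s,155,130,190,130,2.105)[:340] if 0 else cv2.resize(s[130:260,155:345],(400,274)) if 0 else cv2.copyMakeBorder(cv2.resize(s[130:260,155:345],(400,274),interpolation=cv2.INTER_CUBIC),0,66,0,0,0)]))
```

```text
(no output)
```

View pics/topc.png

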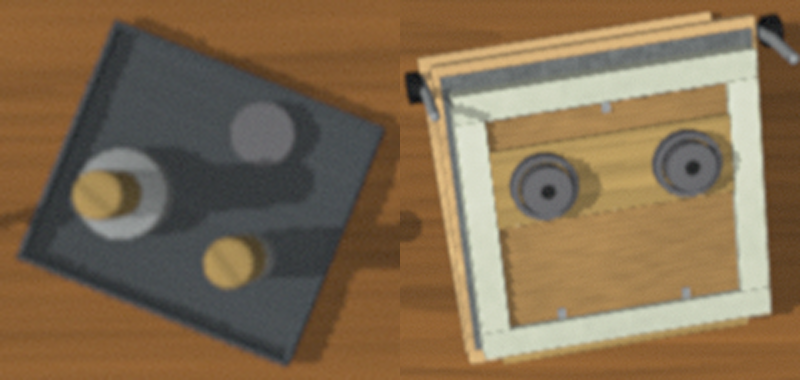

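View pics/scenec.png

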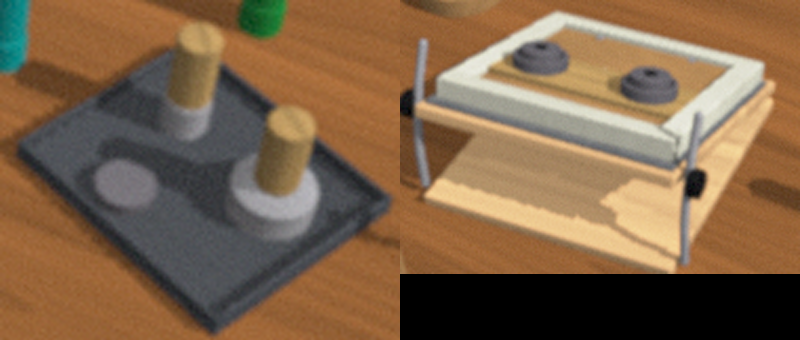

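Top crop shows the tray (corners at crop px (115,22), (384,128), (288,362), (20,258)), the punch's top at (229,263) and the tamper's at (99,194). The frame and collars are clear too: dimples at (548,191) and (692,168). Next I'll fit rectangle models through both cameras.

```bash
cat > h.py <<'E'
import numpy as np,cv2
from scipy.optimize import least_squares
from scipy.spatial.transform import Rotation as R
from workcell import *
CI={n:camera_info(n) for n in("scene","top")}
def proj(n,P):
    c=CI[n];q=R.from_rotvec(c["rvec"]).apply(np.atleast_2d(P))+c["tvec"]
    s=q[:,:2]/q[:,2:];s=s*(1+c["k1"]*(s**2).sum(1,keepdims=True))
    return s*[c["fx"],c["fy"]]+[c["cx"],c["cy"]]
def tri(obs,z=None):
    f=lambda p:np.concatenate([(proj(n,p)-np.array(u)).ravel() for n,u in obs.items()])
    r=least_squares(f,[.5,0,.1]);return r.x,np.abs(r.fun).max()
def rectpts(p,w,h):  # centre p[:3], yaw p[3], tilt p[4]
    M=R.from_euler("ZY",[p[3],-p[4]]).as_matrix()
    return p[:3]+np.array([[w,h,0],[w,-h,0],[-w,-h,0],[-w,h,0]])/2@M.T
E
cat > fit.py <<'E'
from h import *
tl=lambda a:np.array(a)/2.85714+[140,200]
tr=lambda a:(np.array(a)-[400,0])/2+[355,170]
sl=lambda a:np.array(a)/2.963+[370,215]
sr=lambda a:(np.array(a)-[400,0])*.475+[155,130]
# board corner order: far+y, far-y, near-y, near+y
T=tr([[443,93],[752,50],[771,312],[487,358]]);S=sr([[672,140],[440,78],[558,13],[764,65]])
Ti=tr([[487,122],[728,83],[740,290],[512,328]])
f=lambda p:np.concatenate([(proj("top",rectpts(p,p[5],p[6]))-T).ravel(),(proj("scene",rectpts(p,p[5],p[6]))-S).ravel(),(proj("top",rectpts(p,p[7],p[8]))-Ti).ravel()])
r=least_squares(f,[.55,-.2,.1,.1,.3,.2,.2,.15,.15],loss="soft_l1");p=r.x
print("frame",p.round(4),"yaw,tilt deg",np.degrees(p[3:5]));print(f(p).reshape(-1,2).round(1).tolist())
M=R.from_euler("ZY",[p[3],-p[4]]).as_matrix()
for nm,t,s in(("L",(548,191),(652,72)),("R",(692,168),(541,45))):
    x,e=tri({"top":tr(t),"scene":sr(s)});print("button",nm,x.round(4),e.round(2),"in frame",(M.T@(x-p[:3])).round(4))
T2=tl([[115,22],[384,128],[288,362],[20,258]]);S2=sl([[215,330],[22,148],[180,48],[388,200]])
g=lambda q:np.concatenate([(proj("top",rectpts([q[0],q[1],.014,q[2],0],.15,.17))-T2).ravel(),(proj("scene",rectpts([q[0],q[1],.014,q[2],0],.15,.17))-S2).ravel()])
q=least_squares(g,[.5,.2,-.3],loss="soft_l1").x;print("tray",q,np.degrees(q[2]));print(g(q).reshape(-1,2).round(1).tolist())
Y=R.from_euler("z",q[2]).as_matrix()
for nm,t,s in(("punch",(229,263),(202,37)),("tamper",(99,194),(291,121)),("spare",(262,133),(126,184))):
    x,e=tri({"top":tl(t),"scene":sl(s)});print(nm,x.round(4),e.round(2),"tray",(Y.T@(x-[q[0],q[1],0])).round(4))
for n in CI: c=CI[n]; print(n,"cam at",(-R.from_rotvec(c["rvec"]).inv().apply(c["tvec"])).round(3))
E
python3 fit.py
```

```text
frame [ 0.5073 -0.225   0.0861  0.1547  0.3212  0.2167  0.2279  0.1705  0.1837] yaw,tilt deg [ 8.8641595  18.40618838]
[[4.9, 2.1], [0.8, -0.6], [-1.5, 0.1], [-0.3, 0.4], [-0.1, 0.6], [-1.8, -0.3], [-1.3, -0.2], [-1.2, -0.7], [-0.6, -0.0], [-0.8, 0.1], [-0.5, 0.1], [-0.7, -0.1]]
button L [ 0.5207 -0.166   0.1169] 0.94 in frame [0.0309 0.0562 0.0222]
button R [ 0.5376 -0.275   0.1156] 0.21 in frame [ 0.0305 -0.0541  0.0209]
tray [ 0.52186292  0.1772271  -0.37363925] -21.4079521164404
[[-0.9, -2.4], [0.1, -2.7], [0.5, 0.1], [-1.4, -0.7], [0.0, -2.3], [-3.5, -1.7], [1.6, -4.0], [0.6, -1.6]]
punch [0.4812 0.1507 0.0773] 0.85 tray [-0.0282 -0.0395  0.0773]
tamper [0.5189 0.221  0.078 ] 0.72 tray [-0.0187  0.0396  0.078 ]
spare [0.5533 0.1428 0.0113] 0.48 tray [ 0.0419 -0.0205  0.0113]
scene cam at [1.207 0.34  0.792]
top cam at [ 0.528 -0.006  0.982]
```

Distances check out: buttons are 110.3 mm apart and level within 1.3 mm, punch to tamper is 79.8 mm, and tool tops are at about 78 mm. Next I'll overlay the models to check tilt and yaw.

```bash
cat >> fit.py <<'E'
def ov(n,x,y,w,h,k,polys):
    i=cv2.resize(cv2.imread(f"pics/{n}0.png")[y:y+h,x:x+w],None,fx=k,fy=k,interpolation=cv2.INTER_CUBIC)
    for P,c in polys: cv2.polylines(i,[((proj(n,P)-[x,y]+.5)*k).round().astype(np.int32)],True,c,1,cv2.LINE_AA)
    return i
a=np.linspace(0,2*np.pi,60);C=np.c_[np.cos(a),np.sin(a),0*a]
polys=[(rectpts(p,p[5],p[6]),(0,0,255)),(rectpts(p,p[7],p[8]),(0,0,255))]
for yy in(.0555,-.0545):
    for r_,z_,c in((.026,.012,(0,255,0)),(.026,0,(255,255,0)),(.019,.0205,(255,0,255))): polys.append((p[:3]+(C*r_+[.0307,yy,z_])@M.T,c))
tp=[(rectpts([q[0],q[1],.014,q[2],0],.15,.17),(0,0,255)),(rectpts([q[0],q[1],.0,q[2],0],.15,.17),(0,255,255))]
for X,rs in(([.4812,.1507],((.014,.075),(.015,.024),(.015,.004))),([.5189,.221],((.014,.075),(.026,.004)))):
    for r_,z_ in rs: tp.append((np.array([*X,z_])+C*r_,(0,255,0)))
A=np.hstack([ov("top",355,170,200,190,2,polys)[:,:400],ov("scene",155,130,190,130,2.1,polys)[:,:399] if 0 else cv2.copyMakeBorder(ov("scene",155,130,190,130,2.1,polys),0,107,0,1,0)])
B=np.hstack([cv2.resize(ov("top",140,195,140,140,1.5*1,[]),(1,220)),cv2.copyMakeBorder(ov("top",140,200,140,130,1.69,tp)[:219],0,0,0,0,0)])
B2=ov("scene",370,215,135,115,1.9,tp)
h_=min(B.shape[0],B2.shape[0],219);B=np.hstack([B[:h_],B2[:h_]])
B=cv2.copyMakeBorder(B,0,0,0,A.shape[1]-B.shape[1],0)
cv2.imwrite("pics/ov1.png",np.vstack([A,B])[:600,:800])
E
python3 fit.py >/dev/null
```

```text
Traceback (most recent call last):
  File "fit.py", line 34, in <module>
    B=np.hstack([cv2.resize(ov("top",140,195,140,140,1.5*1,[]),(1,220)),cv2.copyMakeBorder(ov("top",140,200,140,130,1.69,tp)[:219],0,0,0,0,0)])
ValueError: all the input array dimensions except for the concatenation axis must match exactly, but along dimension 0, the array at index 0 has size 220 and the array at index 1 has size 219
```

```bash
python3 - <<'E'
s=open("fit.py").read();i=s.index("A=np.hstack")
s=s[:i]+'''def pad(i,w,h): return cv2.copyMakeBorder(i[:h,:w],0,max(0,h-i.shape[0]),0,max(0,w-i.shape[1]),cv2.BORDER_CONSTANT)
def mont(out):
    A=np.hstack([pad(ov("top",355,170,200,190,2,polys),400,380),pad(ov("scene",155,130,190,130,2.1,polys),400,380)])
    B=np.hstack([pad(ov("top",140,200,140,130,1.69,tp),300,220),pad(ov("scene",370,215,135,115,1.9,tp),500,220)])
    cv2.imwrite(out,np.vstack([A,B]))
mont("pics/ov1.png")
'''
open("fit.py","w").write(s)
E
python3 fit.py >/dev/null
```

```text
(no output)
```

View pics/ov1.png

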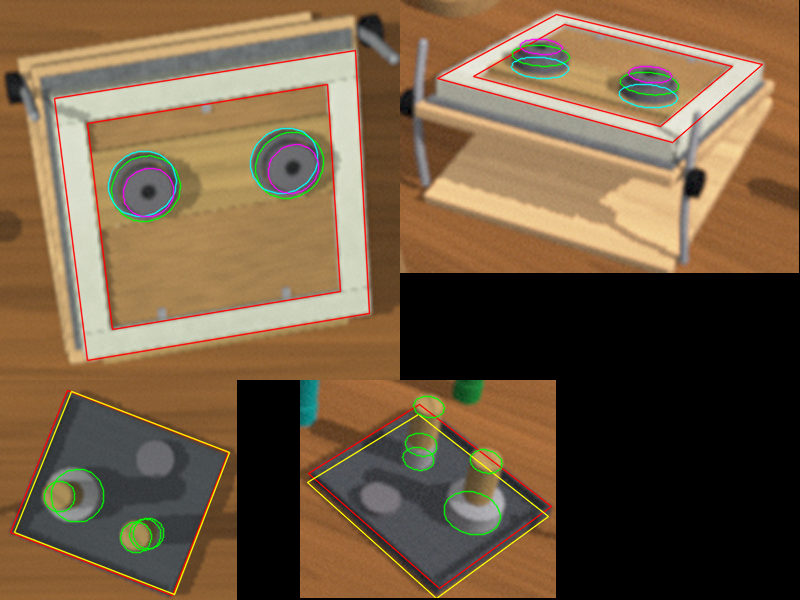

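Frame and collar overlays fit well in both views. The tray and tools are off by about 2–4 px in the scene view, so I'll measure the wooden handles by colour mask and silhouette centroid in each camera separately.

```bash
cat > seg.py <<'E'
from h import *
a=np.linspace(0,2*np.pi,60);C=np.c_[np.cos(a),np.sin(a),0*a]
def sil(n,x,y,zb):
    P=np.vstack([np.array([x,y,zb+z])+C*r for z,r in((.024,.014),(.071,.014),(.075,.010))])
    return cv2.convexHull(proj(n,P).astype(np.float32))
def wood(n,img,roi):
    x,y,w,h=roi;hsv=cv2.cvtColor(img[y:y+h,x:x+w],cv2.COLOR_RGB2HSV)
    m=((hsv[...,1]>85)&(hsv[...,0]<28)).astype(np.uint8)
    k,l,s,c=cv2.connectedComponentsWithStats(m)
    j=1+np.argmax(s[1:,4]);yy,xx=np.nonzero(l==j);return np.array([xx.mean()+x,yy.mean()+y]),s[j]
def loc(n,ctr,zb=.004):
    def f(p):
        m=cv2.moments(sil(n,*p,zb));return np.array([m["m10"],m["m01"]])/m["m00"]-ctr
    r=least_squares(f,[.5,.18],diff_step=1e-3).x;return r,cv2.contourArea(sil(n,*r,zb))
E
python3 - <<'E'
from seg import *
T=cv2.imread("pics/top0.png")[:,:,::-1].copy();S=cv2.imread("pics/scene0.png")[:,:,::-1].copy()
for nm,rt,rs in(("punch",(205,280,35,25),(422,222,28,32)),("tamper",(163,255,28,28),(455,248,28,32))):
    for n,I,r in(("top",T,rt),("scene",S,rs)):
        c,s=wood(n,I,r);x,A=loc(n,c);print(nm,n,c.round(1),s,x.round(4),round(A))
E
```

```text
punch top [221.2 291.2] [  6   3  22  18 306] [0.4819 0.1518] 338
punch scene [435.8 233.6] [  0   0  28  29 604] [0.4714 0.1477] 428
tamper top [176.1 267.6] [  2   5  24  16 308] [0.5196 0.2236] 373
tamper scene [468.6 261.7] [  2   0  26  32 596] [0.5058 0.2231] 466
```

```bash
cat > m.py <<'E'
from h import *
def quat(z,y):
    z=np.array(z)/np.linalg.norm(z);y=np.array(y,float);y-=z*(y@z);y/=np.linalg.norm(y)
    q=R.from_matrix(np.c_[np.cross(y,z),y,z]).as_quat();return q[[3,0,1,2]]
def best(pos,z,y):  # jaw direction sign with the smaller last-joint angle
    o=[(abs(j[5]),tuple(q)) for s in(1,-1) for q in[quat(z,s*np.array(y))] if (j:=ik(pos,q)) is not None]
    return np.array(min(o)[1])
def F(): return np.mean([(wait(.02),get_state()["ft_force"])[1] for _ in range(3)],0)
E
cat > pick.py <<'E'
from m import *
import sys
P=np.array([.4815,.1512]);a=np.radians(-25);q=best([*P,.2],[0,0,-1],[np.cos(a),np.sin(a),0])
if __name__=="__main__":
    print(q,ik([*P,.2],q).round(2),ik([*P,.03],q).round(2))
    movep([*P,.22],q);print(get_state()["time"])
    move_straight([*P,.11],v=.25)
    s=get_state();print(s["time"],s["eef_pos"])
    for n in("top","scene"):cv2.imwrite(f"pics/{n}1.png",camera(n)[:,:,::-1])
    t=cv2.imread("pics/top1.png");s=cv2.imread("pics/scene1.png")
    cv2.imwrite("pics/pre.png",np.hstack([cv2.resize(t[180:350,120:290],(400,400)),cv2.resize(s[180:320,370:510],(400,400))]))
E
python3 pick.py
```

```text
[0.         0.84339145 0.53729961 0.        ] [ 0.2  -0.11  1.79 -0.    1.46  0.64] [ 0.2   0.07  1.94 -0.    1.13  0.64]
2.925
3.5167 [0.48196717 0.15099249 0.1107942 ]
```

View pics/pre.png

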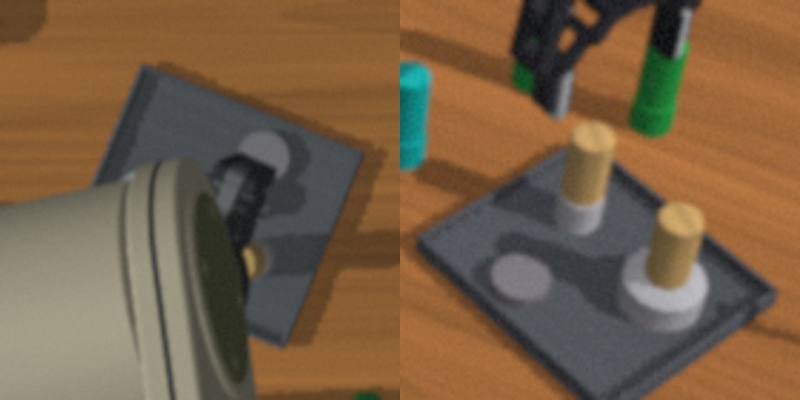

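The gripper hovers above the punch in the scene view: handle top at (594,132), finger tips at about (557,112) and (683,50). I'll compare these with the projections before descending.

Run:
```python
from m import *
a=np.radians(-25);d=np.array([np.cos(a),np.sin(a),0])
sc=lambda u:((u-[370,180])/.35+[400,0]).round(0).tolist()
print("top of punch",sc(proj("scene",[.4815,.1512,.079])),"base",sc(proj("scene",[.4815,.1512,.004])))
for h in(.124,.118):
  print(h,[sc(proj("scene",np.array([.482,.151,h])+s*d*.0425)) for s in(1,-1)])
print("spare",sc(proj("scene",[.5533,.1428,.014])), "tamper top",sc(proj("scene",[.5196,.2236,.079])))
```

```text
top of punch [[593.0, 134.0]] base [[576.0, 217.0]]
0.124 [[[550.0, 109.0]], [[655.0, 54.0]]]
0.118 [[[549.0, 116.0]], [[653.0, 62.0]]]
spare [[521.0, 275.0]] tamper top [[683.0, 218.0]]
```

Prediction and picture agree within 1 px, so I'll grasp.

Run:
```python
from pick import *
f0=F()
move_straight([*P,.03],v=.12);print("down",(F()-f0).round(2))
move_gripper(.0,80);s=get_state();print(s["time"],s["grip_width"],s["eef_pos"].round(4),(F()-f0).round(2))
move_straight([*P,.034],v=.05);print((F()-f0).round(2))
move_straight([*P,.2],v=.25);s=get_state();print(s["time"],s["grip_width"],(F()-f0).round(2))
for n in("top","scene"):cv2.imwrite(f"pics/{n}2.png",camera(n)[:,:,::-1])
t=cv2.imread("pics/top2.png");s=cv2.imread("pics/scene2.png")
cv2.imwrite("pics/held.png",np.hstack([cv2.resize(t[180:350,120:290],(400,400)),cv2.resize(s[120:320,350:550],(400,400))]))
```

```text
down [ 0.31 -0.82  0.32]
5.1083 0.026421137149112726 [0.4817 0.1512 0.0302] [ 0.74 -1.24  2.07]
[-0.8  -0.22 -1.2 ]
6.275 0.026356141929142252 [-0.26 -0.75 -1.28]
```

View pics/held.png

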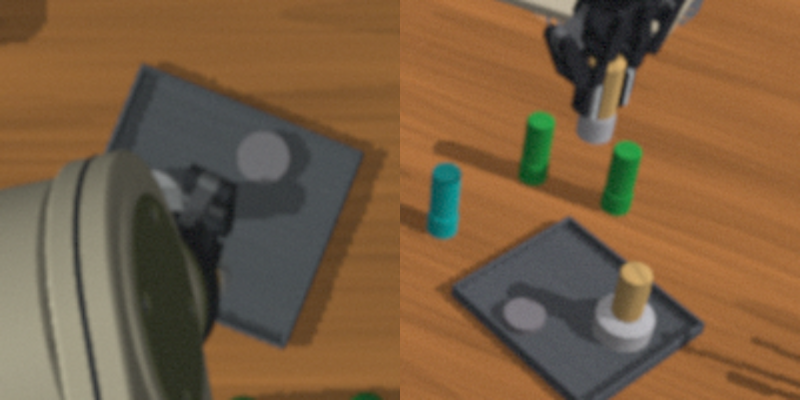

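The punch is held (weight about 1.5 N, grip 26.4 mm), and the tamper and spare haven't moved. Next I'll move to hover over the first (left, +y) button.

```bash
cat > press.py <<'E'
from m import *
yaw,tilt=np.radians([8.85,18.4]);M=R.from_euler("ZY",[yaw,-tilt]).as_matrix();n=M[:,2]
mid=np.array([.5292,-.2205,.1163]);B={"L":mid+M[:,1]*.055,"R":mid-M[:,1]*.055};NOSE=.026
tcp=lambda k,h:B[k]+n*(h+NOSE)
qp=best(tcp("L",.05),-n,M[:,0])
E
python3 - <<'E'
from press import *
print("nose pred scene",((proj("scene",[.4817,.1512,.174])-[350,120])/.5+[400,0]).round(0), "tcp quat",qp,ik(tcp("L",.05),qp).round(2),ik(tcp("R",.05),qp).round(2))
f0=F()
movep(tcp("L",.07),qp);print(get_state()["time"])
move_straight(tcp("L",.012),v=.15)
s=get_state();print(s["time"],s["eef_pos"].round(4),(F()-f0).round(2), "err",((s["eef_pos"]-tcp("L",.012))@M).round(4))
for c in("top","scene"):cv2.imwrite(f"pics/{c}3.png",camera(c)[:,:,::-1])
p=np.array([s["eef_pos"]-n*NOSE,B["L"],B["R"]])
t=cv2.imread("pics/top3.png")[200:320,380:560];s=cv2.imread("pics/scene3.png")[95:215,180:360]
t=cv2.resize(t,(600,400),interpolation=2)[:,:400];s=cv2.resize(s,(600,400),interpolation=2)[:,:400]
k=10/3
a=np.linspace(0,2*np.pi,60);C=np.c_[np.cos(a),np.sin(a),0*a]
for im,c,o in((t,"top",[380,200]),(s,"scene",[180,95])):
    for P,r,col in((p[0],.015,(0,255,0)),(p[1],.019,(255,0,255)),(p[2],.019,(255,0,255))):
        cv2.polylines(im,[((proj(c,P+C*r@M.T)-o+.5)*k).astype(np.int32)],True,col,1,cv2.LINE_AA)
cv2.imwrite("pics/hov.png",np.hstack([t,s]))
E
```

```text
nose pred scene [[592. 132.]] tcp quat [0.10399358 0.64207574 0.74978447 0.12143859] [-0.58 -0.32  2.02  0.23  1.21 -0.79] [-0.74 -0.11  1.84  0.27  1.21 -0.96]
7.7583
8.2917 [ 0.509  -0.1672  0.1524] [0.33 0.08 1.12] err [ 0.0003  0.0007 -0.    ]
```

View pics/hov.png

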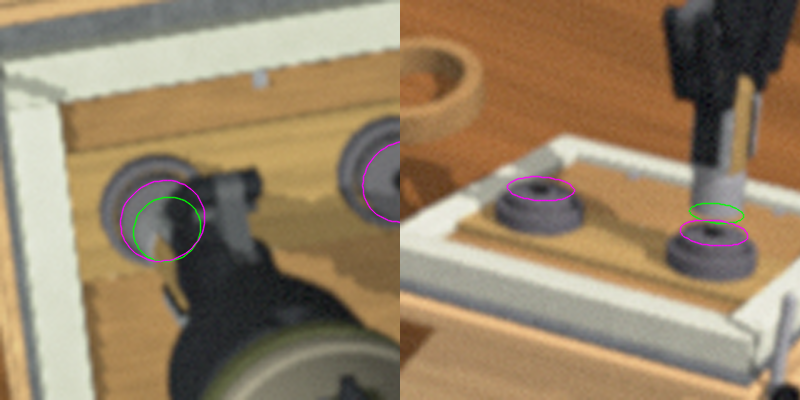

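Hover check: in the scene view the nose (at about (718,200)) sits over the dimple (712,229) and matches the model within about 1 px. I'll press in small force-monitored steps.

```bash
cat >> press.py <<'E'
def fn(f0): return float((np.mean([(wait(.012),get_state()["ft_force"])[1] for _ in range(2)],0)-f0)@n)
def press(k,h=.006,step=.0005,lim=24):
    log=[];f0=F();hc=None;pk=0;dropped=False
    for _ in range(60):
        h-=step;move_straight(tcp(k,h),v=.03);f=fn(f0);log.append((round(h*1e3,1),round(f,1)))
        if hc is None and f>3: hc=h
        pk=max(pk,f)
        if hc is not None and pk>8 and f<3: dropped=True
        if dropped and f>7 or f>lim or (hc is not None and hc-h>.0135): break
    s=get_state();d=(s["ft_force"]-f0)@M
    print(k,"contact",hc,"peak",pk,"dropped",dropped,"end",h,"t",s["time"],"F",d.round(1),"tq",s["wrist_torque"].round(2),"err",((s["eef_pos"]-tcp(k,h))@M).round(4));print(log)
    return dropped
E
python3 - <<'E'
from press import *
move_straight(tcp("L",.006),v=.05);press("L")
E
```

```text
L contact -0.0010000000000000018 peak 11.600456648971361 dropped True end -0.010500000000000008 t 17.5583 F [-2.   1.3  8.7] tq [0.2  0.82 0.14] err [ 0.0002 -0.0002  0.0006]
[(5.5, 0.4), (5.0, 0.8), (4.5, 0.6), (4.0, 1.0), (3.5, 0.4), (3.0, 0.4), (2.5, 0.7), (2.0, 0.7), (1.5, -0.0), (1.0, 0.5), (0.5, 0.9), (-0.0, 0.9), (-0.5, 0.8), (-1.0, 3.8), (-1.5, 10.1), (-2.0, 11.6), (-2.5, 10.4), (-3.0, 8.5), (-3.5, 8.6), (-4.0, 7.3), (-4.5, 5.7), (-5.0, 4.2), (-5.5, 3.1), (-6.0, 2.3), (-6.5, 1.4), (-7.0, 1.1), (-7.5, 1.1), (-8.0, 0.9), (-8.5, 0.7), (-9.0, 1.1), (-9.5, 1.0), (-10.0, 2.6), (-10.5, 8.9)]
```

Button L behaved as it should: an 11.6 N peak, a drop to zero, then a hard stop 9 mm past contact. Now R.

Run:
```python
from press import *
move_straight(tcp("L",.035),v=.12);move_straight(tcp("R",.035),v=.2);move_straight(tcp("R",.005),v=.1)
print(get_state()["time"],get_state()["grip_width"])
if press("R",h=.005): 
    move_straight(tcp("R",.06),v=.15)
    for c in("top","scene"):cv2.imwrite(f"pics/{c}4.png",camera(c)[:,:,::-1])
    t=cv2.imread("pics/top4.png")[200:320,380:560];s=cv2.imread("pics/scene4.png")[60:220,180:340]
    cv2.imwrite("pics/pressed.png",np.hstack([cv2.resize(t,(400,267),interpolation=2),cv2.resize(s,(400,400),interpolation=2)[133:]]) if 0 else cv2.resize(s,(600,600),interpolation=2))
print(get_state()["time"])
```

```text
19.2333 0.026421388040349048
R contact -0.0025 peak 11.279540978678778 dropped True end -0.012000000000000007 t 28.35 F [-4.   2.5  9.7] tq [0.31 1.06 0.13] err [ 0.0001 -0.0002  0.0007]
[(4.5, 0.1), (4.0, 0.2), (3.5, 0.8), (3.0, -0.4), (2.5, -0.0), (2.0, -0.2), (1.5, 0.5), (1.0, 0.3), (0.5, 0.3), (0.0, 0.7), (-0.5, -0.5), (-1.0, 0.5), (-1.5, 0.1), (-2.0, 0.2), (-2.5, 5.9), (-3.0, 10.8), (-3.5, 11.3), (-4.0, 10.3), (-4.5, 8.3), (-5.0, 7.4), (-5.5, 5.1), (-6.0, 3.8), (-6.5, 3.1), (-7.0, 2.4), (-7.5, 2.1), (-8.0, 0.7), (-8.5, 0.1), (-9.0, 0.1), (-9.5, 0.1), (-10.0, -0.9), (-10.5, 0.1), (-11.0, 0.3), (-11.5, 4.7), (-12.0, 10.1)]
29.0833
```

View pics/pressed.png

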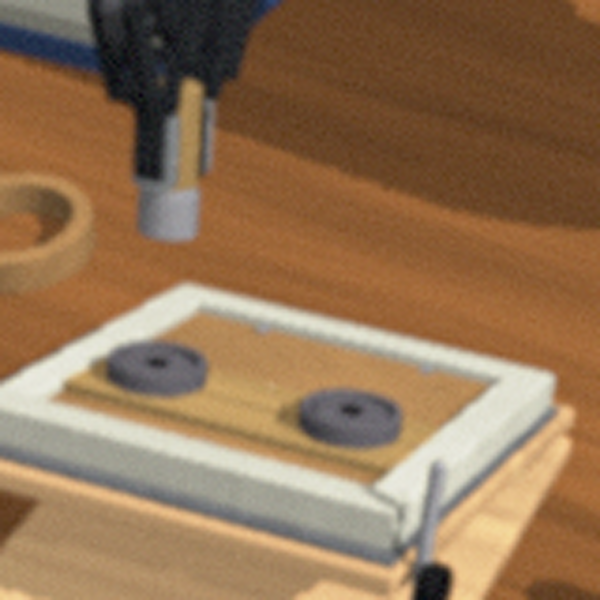

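Both buttons now sit nearly level with their collars, at (157,362) and (350,410). Now the punch goes back in the tray.

Run:
```python
from pick import *
movep([*P,.2],q);move_straight([*P,.045],v=.2);f0=F();print(get_state()["time"])
z=.036;move_straight([*P,z],v=.05)
log=[]
while z>.026:
    z-=.0005;move_straight([*P,z],v=.03);f=(F()-f0)[2];log.append((round(z,4),round(float(f),1)))
    if f>2.5: break
print(log,get_state()["wrist_torque"].round(2))
move_gripper(.06);move_gripper(.085);print((F()-f0).round(2),get_state()["time"])
move_straight([*P,.14],v=.15);movep([.42,-.05,.3],q);wait(.3)
s=get_state();print(s["time"],s["grip_width"])
for c in("top","scene"):cv2.imwrite(f"pics/{c}5.png",camera(c)[:,:,::-1])
t=cv2.imread("pics/top5.png");s=cv2.imread("pics/scene5.png")
cv2.imwrite("pics/fin.png",np.hstack([cv2.resize(t[180:350,120:290],(400,400)),cv2.resize(s[200:340,365:505],(400,400))]))
```

```text
31.65
[(0.0355, -0.6), (0.035, -0.5), (0.0345, -0.7), (0.034, -0.8), (0.0335, -0.5), (0.033, -0.8), (0.0325, -0.7), (0.032, -0.2), (0.0315, -0.6), (0.031, -1.2), (0.0305, -0.6), (0.03, 1.2), (0.0295, 7.0)] [-0.09  0.65  0.03]
[-0.66 -0.35  1.15] 36.7333
38.95 0.08463022388875782
```

View pics/fin.png

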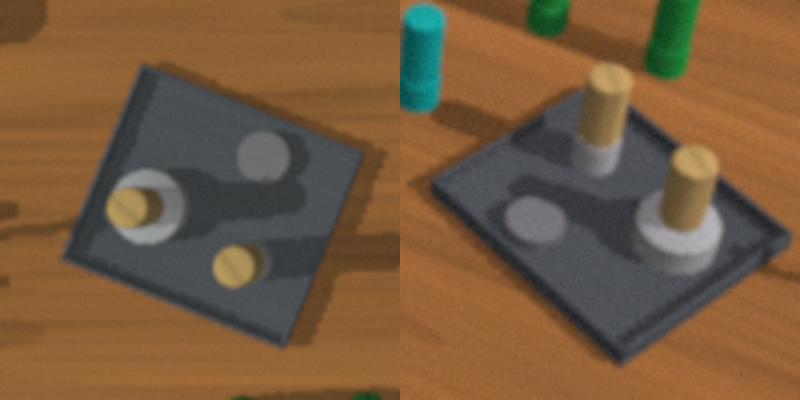

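The punch stands upright in the tray at (235,265) in the top view and (605,115) in the scene view. The tamper and spare are where they were. I'll check numerically that other things didn't move, then hand in.

Run:
```python
from seg import *
for nm,x,y,w,h in(("tamper",160,245,45,45),("punch",205,280,35,25),("spare",218,233,28,26),("jar",305,75,45,50),("collars",405,230,120,55),("green",205,340,90,35),("teal",290,275,25,28)):
    a,b=[cv2.GaussianBlur(cv2.imread(f"pics/top{i}.png")[y:y+h,x:x+w],(5,5),0).astype(np.float32).mean(2) for i in(0,5)]
    print(nm,np.round(cv2.phaseCorrelate(a,b)[0],2),"meandiff",np.abs(a-b).mean().round(1))
job_done();print(get_state()["time"])
```

```text
tamper [0.47 0.47] meandiff 2.2
punch [-0.61  2.3 ] meandiff 4.9
spare [0.02 0.52] meandiff 2.2
jar [0.45 0.08] meandiff 2.9
collars [-0.35 -0.25] meandiff 5.0
green [0.01 0.05] meandiff 2.0
teal [0.46 0.  ] meandiff 2.5
the job is handed in; nothing more can be done
the job is handed in; nothing more can be done
```

I pressed both buttons home with the seating punch, stood the punch back in the tray, let go and moved the arm clear. I handed the job in at about 39 s of the 58 s allowed. No verdict was reported.

- **Pressing:** I held the punch along the normal of the frame, measured as sloping 18.4°. I estimate that angle is good to about 1–1.5°, and did not check it by touch.
- **Forces:** The two peaks were 11.6 N and 11.3 N. Each then fell to nothing and met a hard stop 9 to 9.5 mm past first contact, where I stopped at about 10 N, well under the 3 kg limit. The picture afterwards shows both buttons nearly level with their collars.
- **Punch:** It touched the tray floor at the same height as at pick-up, with about 7 N at contact. The last pictures show it upright, up to about 4 mm from where it started.
- **Other things:** Comparing top pictures from before and after, the tamper, spare, jar and green and turquoise decoys show shifts of about half a pixel or less.
- **Disagreements:** Tray corners differed by 2–4 px between the two cameras, so I didn't rely on the tray fit. The punch and tamper line lay about 7° off the fitted tray's y axis. Neither affected the job.

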